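Reload the cassette reader

TASK

Press the blue latch on top of the cassette reader and let its drawer spring fully out by itself. Move every spent cassette (brown, orange fin) from the drawer into the red tray, slide every fresh cassette (white, blue fin) lying on the bench fully home into a sleeve of the drawer, one per sleeve, and then push the drawer shut until it latches, without knocking over any of the glassware and bottles.

Things in the scene. Friction and masses are not known exactly. Their poses are not given: they have to be found in the camera images.
- latch_top (a point): Centre of the top face of the latch: a blue push pad with a white patch, 50 (front-back) x 70 mm, on top of the white cassette reader, its face 127 mm above the bench and 45 mm behind the reader's front face. x points from the front into the reader, z up. It rides down when pressed.
- latch (a joint): How far the latch pad is pressed down, m: 0 up, 0.010 fully down. Sprung up, about 1.5 N at the top, 4 N at the bottom; the catch lets go at about 5 to 9 mm, so press it nearly to the bottom (5 to 7 N), then let go.
- drawer (a joint): How far the drawer is out, m: 0 latched shut, 0.18 fully out. Once the latch is pressed a damped spring drives it out towards the robot in about 1.5 s (6.5 N shut, 4.5 N out). To shut it, push its front squarely in (some 12 to 20 N near the end) to the stop at -0.005: it clicks and stays at about 0; short of that it springs out. While out, a push above 4.5 N makes it give way; it returns when let go.
- drawer_front (a point): Centre of the outer face of the black push bar on the drawer's grey front panel: bar 120 wide, 40 tall (35 to 75 mm above the bench), standing 20 mm out from the panel (256 wide, 10 to 80 mm above the bench, 12 mm thick). The point is 55 mm above the bench and moves with the drawer. x points into the reader (the way the drawer is pushed shut), y along the bar, z up.
- seat0 (a point): Drawer lane at the -y end: where a cassette's _mid point lies when it is home. Moves with the drawer; x along the sleeve, inwards; z up; 25 mm above the drawer floor (floor 18 mm over the bench). Open floor from 120 mm before this point to 5 mm before it, then a roofed sleeve 59 wide, 16.5 mm high with a bevelled mouth (forgives 8 mm sideways), end stop 45 mm beyond the point.
- seat1 (a point): The same for the middle lane, 78 mm from seat0. The sleeves' roof is 40.5 mm, the drawer's side walls 40 mm, the front panel 80 mm above the bench; there are no walls between the lanes on the open floor in front of the sleeves.
- seat2 (a point): The same for the lane at the +y end, 78 mm from seat1. With the drawer fully out, the reader's body (107 mm tall, 280 mm wide) begins 60 mm beyond the seat points.
- fresh0_mid (a point): Fresh cassette: flat white body 90 x 56 x 14 mm, 110 g, pale window; upright blue grip fin 24 long (x), 12 thick (y), up to 50 mm above the underside, its centre 30 mm behind the body's centre (x = -30 mm). This point: over the body's centre, 25 mm above its underside; x points to the leading end, which enters the sleeve first (the fin stays outside), z up.
- fresh1_mid (a point): Fresh cassette: flat white body 90 x 56 x 14 mm, 110 g, pale window; upright blue grip fin 24 long (x), 12 thick (y), up to 50 mm above the underside, its centre 30 mm behind the body's centre (x = -30 mm). This point: over the body's centre, 25 mm above its underside; x points to the leading end, which enters the sleeve first (the fin stays outside), z up.
- fresh2_mid (a point): Fresh cassette: flat white body 90 x 56 x 14 mm, 110 g, pale window; upright blue grip fin 24 long (x), 12 thick (y), up to 50 mm above the underside, its centre 30 mm behind the body's centre (x = -30 mm). This point: over the body's centre, 25 mm above its underside; x points to the leading end, which enters the sleeve first (the fin stays outside), z up.
- spent0_mid (a point): Spent cassette: same shape as a fresh one, but a brown body, dark window and orange fin (centre at x = -30 mm). At the start it is home in one of the drawer's sleeves inside the shut reader; draw it back by its fin at least 60 mm before lifting. This point: over the body's centre, 25 mm above its underside; x to the leading end, z up.
- spent1_mid (a point): Spent cassette: same shape as a fresh one, but a brown body, dark window and orange fin (centre at x = -30 mm). At the start it is home in one of the drawer's sleeves inside the shut reader; draw it back by its fin at least 60 mm before lifting. This point: over the body's centre, 25 mm above its underside; x to the leading end, z up.
- spent2_mid (a point): Spent cassette: same shape as a fresh one, but a brown body, dark window and orange fin (centre at x = -30 mm). At the start it is home in one of the drawer's sleeves inside the shut reader; draw it back by its fin at least 60 mm before lifting. This point: over the body's centre, 25 mm above its underside; x to the leading end, z up.
- tray_in (a point): Centre of the inner floor of the red tray for spent cassettes, fixed to the bench, floor 5 mm above it: inside 190 (x) x 220 mm (y), walls 30 mm high over all, 5 mm thick. x and y along its sides.
- beaker0: Glass beaker, 68 mm across, 85 mm tall; origin under its centre. Leave it standing.
- beaker1: Glass beaker, 68 mm across, 85 mm tall; origin under its centre. Leave it standing.
- wash_bottle: White wash bottle with orange cap, 68 mm across, 150 mm tall; origin under its centre. Leave it standing.
- reagent: Amber reagent jar with blue cap, 64 mm across, 110 mm tall; origin under its centre. Leave it standing.
- jar: Clear jar with steel lid, 72 mm across, 100 mm tall; origin under its centre. Leave it standing.
Things that resemble listed ones, but are neither listed nor needed, are in the scene too. Leave any purple look-alike of the part that bears fresh2_mid alone. Leave any yellow look-alike of the part that bears fresh0_mid alone.

How it is judged:
On the way, in this order (a step that is already met when the one before it is completed fails the run):
1. the drawer has sprung fully out and nothing of the robot touches it (value of joint drawer above 0.16 m and contact force between each of the arm, the fingers and drawer below 0.5 N), for 0.2 s.
2. every spent cassette is in the red tray and every fresh one home in a sleeve of the open drawer (((distance between fresh0_mid and seat0 below 0.009 m and angle between the x axis of fresh0_mid and the x axis of seat0, either way round below 0.1 rad) or (distance between fresh0_mid and seat1 below 0.009 m and angle between the x axis of fresh0_mid and the x axis of seat1, either way round below 0.1 rad) or (distance between fresh0_mid and seat2 below 0.009 m and angle between the x axis of fresh0_mid and the x axis of seat2, either way round below 0.1 rad)) and ((distance between fresh1_mid and seat0 below 0.009 m and angle between the x axis of fresh1_mid and the x axis of seat0, either way round below 0.1 rad) or (distance between fresh1_mid and seat1 below 0.009 m and angle between the x axis of fresh1_mid and the x axis of seat1, either way round below 0.1 rad) or (distance between fresh1_mid and seat2 below 0.009 m and angle between the x axis of fresh1_mid and the x axis of seat2, either way round below 0.1 rad)) and ((distance between fresh2_mid and seat0 below 0.009 m and angle between the x axis of fresh2_mid and the x axis of seat0, either way round below 0.1 rad) or (distance between fresh2_mid and seat1 below 0.009 m and angle between the x axis of fresh2_mid and the x axis of seat1, either way round below 0.1 rad) or (distance between fresh2_mid and seat2 below 0.009 m and angle between the x axis of fresh2_mid and the x axis of seat2, either way round below 0.1 rad)) and x of spent0_mid in the frame of tray_in between -0.092 and 0.092 m and y of spent0_mid in the frame of tray_in between -0.105 and 0.105 m and z of spent0_mid in the frame of tray_in between 0 and 0.06 m and x of spent1_mid in the frame of tray_in between -0.092 and 0.092 m and y of spent1_mid in the frame of tray_in between -0.105 and 0.105 m and z of spent1_mid in the frame of tray_in between 0 and 0.06 m and x of spent2_mid in the frame of tray_in between -0.092 and 0.092 m and y of spent2_mid in the frame of tray_in between -0.105 and 0.105 m and z of spent2_mid in the frame of tray_in between 0 and 0.06 m and value of joint drawer above 0.16 m), for 0.2 s.
At the end, for the whole second after the job is handed in: The drawer is shut and latched (within 6 mm) with the latch pad up, every fresh cassette present lies home in a sleeve of its own (within 9 mm and 0.1 rad), every spent cassette present lies in the red tray, and all are at rest (((distance between fresh0_mid and seat0 below 0.009 m and angle between the x axis of fresh0_mid and the x axis of seat0, either way round below 0.1 rad) or (distance between fresh0_mid and seat1 below 0.009 m and angle between the x axis of fresh0_mid and the x axis of seat1, either way round below 0.1 rad) or (distance between fresh0_mid and seat2 below 0.009 m and angle between the x axis of fresh0_mid and the x axis of seat2, either way round below 0.1 rad)) and ((distance between fresh1_mid and seat0 below 0.009 m and angle between the x axis of fresh1_mid and the x axis of seat0, either way round below 0.1 rad) or (distance between fresh1_mid and seat1 below 0.009 m and angle between the x axis of fresh1_mid and the x axis of seat1, either way round below 0.1 rad) or (distance between fresh1_mid and seat2 below 0.009 m and angle between the x axis of fresh1_mid and the x axis of seat2, either way round below 0.1 rad)) and ((distance between fresh2_mid and seat0 below 0.009 m and angle between the x axis of fresh2_mid and the x axis of seat0, either way round below 0.1 rad) or (distance between fresh2_mid and seat1 below 0.009 m and angle between the x axis of fresh2_mid and the x axis of seat1, either way round below 0.1 rad) or (distance between fresh2_mid and seat2 below 0.009 m and angle between the x axis of fresh2_mid and the x axis of seat2, either way round below 0.1 rad)) and x of spent0_mid in the frame of tray_in between -0.092 and 0.092 m and y of spent0_mid in the frame of tray_in between -0.105 and 0.105 m and z of spent0_mid in the frame of tray_in between 0 and 0.06 m and x of spent1_mid in the frame of tray_in between -0.092 and 0.092 m and y of spent1_mid in the frame of tray_in between -0.105 and 0.105 m and z of spent1_mid in the frame of tray_in between 0 and 0.06 m and x of spent2_mid in the frame of tray_in between -0.092 and 0.092 m and y of spent2_mid in the frame of tray_in between -0.105 and 0.105 m and z of spent2_mid in the frame of tray_in between 0 and 0.06 m and linear speed of each of fresh0, fresh1, fresh2, spent0, spent1, spent2 below 0.03 m/s and value of joint drawer below 0.006 m and value of joint latch below 0.003 m); the robot touches nothing.
It fails at once if a beaker, bottle or jar is knocked over (angle between any of beaker0, beaker1, wash_bottle, reagent, jar's own z axis and vertical above 0.7 rad).
Of fresh0, fresh1, fresh2 only 2 to 3 are there at a start; the rules pass over those that are not, and their reading is None.
Of spent0, spent1, spent2 only 2 to 3 are there at a start; the rules pass over those that are not, and their reading is None.
At some moment in a run one of fresh0, fresh1, fresh2 may be knocked a few centimetres aside while the robot is not near it.
It also fails if it takes over 210 s, if anything falls off the work surface, if the arm or the gripper's body presses on something with over 40 N, if the wrist force passes 120 N, or if a joint passes its speed limit or range.

ROBOT

A 7-joint arm with a two-finger parallel gripper is mounted at the origin on the work surface. World frame = base frame: x ahead of the robot, y to its left, z up, the work surface at z = 0. Lengths are in m, angles in rad, forces in N, time in s.
With the tool pointing down it reaches from about 0.4 to 0.875 m from the base axis. Payload 19.3 kg.
Tool frame: the origin (TCP) lies where the fingers leave the gripper's body, on its centre line; the fingertips stand bot.tip_reach ahead of it and the grasp point (between the pads) lies 54 mm ahead of it (bot.tip_reach is the distance from the TCP to the fingertips, in m); z points along the fingers, y is the line along which they close (so a half turn about z gives the same grasp; the last joint's range is limited). The gripper opens to 85 mm and grips with 20 to 120 N. Pads are 22 mm wide; open, the fingers measure 114 mm over their backs; the gripper's body (76 mm by 85 mm) begins 54 mm behind the grasp point. The pads swing forward as they close: fully open they stand 13 mm farther back than shut.
Start: joints at [1.233, 0.521, -0.036, 1.599, 0.021, 1.021, -0.113], TCP at [0.165, -0.603, 0.304] pointing down, gripper open.
Joint ranges: [-2.91, 2.91], [-0.3, 2.13], [-1.5, 1.42], [0.17, 2.43], [-1.26, 4.41], [0.16, 1.93], [-2.52, 2.52]. Speed limits (rad/s): [1.89, 1.89, 2.39, 2.39, 3.01, 3.01, 3.01].

INTERFACE

Orientations are given as [roll, pitch, yaw] about the fixed x, y, z axes, in that order (R = Rz(yaw) Ry(pitch) Rx(roll)).
In Python, from workcell import bot gives the robot as it stands. The module is installed in compiled form; this text tells all that it offers.
- The arm moves only by the shell command python3 -m jog 'ROWS' [FORCE]. ROWS is JSON, a list that holds one entry, the list of rows, each a list of 7 numbers: the shift along the tool's x, y, z in mm, then the turn, a rotation vector about the tool's x, y, z in rad, then the opening, from 0 (shut) to 1 (fully open). In form: [[[tx, ty, tz, wx, wy, wz, fingers], ...]]. A call has 1 to 5 rows; each row shifts and turns the commanded pose from where the row before left it, along the tool's axes as they then stand; what a row does not reach is not made up. A row lasts 1/10 s, in which the tool goes at most 50 mm and 8.59 degrees, less where a joint would pass 70% of its speed; a pose out of reach is approached as far as the arm can. A call is refused whole if a number of a shift passes 50 or a number of a turn 0.15, either way. A call with a gripper value outside its range is refused whole. The fingers move at their own pace and stop on an object; FORCE is the grip in N (left out, the last holds). Time passes only in rows, so rows that do not move let the fingers close. It gives the time, the measured TCP pose, the force, the opening and the grip force at its end, in the units of the state.
- bot.observe(): the state, without advancing time (a new reading comes with each control period).
- bot.grab_frame(name): name is "scene" or "top" or "wrist"; returns a dict with "img" (420x560x3 uint8, red, green, blue), "intrinsics" (3x3 intrinsics, pixels), "R" (3x3) and "t" (3): a world point X has camera coordinates R X + t; the wrist camera has in their place "tool_from_camera" (4x4, takes a point from camera to tool coordinates, whose origin is the TCP and whose axes are the flange's). Camera axes: x right, y down, z forward; pixel columns grow to the right and rows downward; lengths in m; the calibration is good to about 2 mm. A picture is of the moment at which its call begins: read the wrist's pose just before it. There is no depth.
- bot.job_done(): hands the job in; it is judged then, once.
Trained networks look in a picture, given as the dict that the camera call returned (one of the last four; its "shot" number tells which), for a name from the list of things; names that differ only in an ending like _2 or _b are one class to them, and where a whole thing is asked for, a point or a joint stands for the part that bears it (a point fixed in the world has none). Each returns a list of dicts, best first, with "conf" (0 to 1); they miss things now and then, are a little off and sometimes report something else, mostly with a low value. They report only what shows in the picture. A call takes as long as a camera call. They do not tell look-alikes from the thing itself.
- bot.trace(query, picture): "region" (420x560 bool, what is visible of it).
- bot.spot_point(query, picture): "xyz" ([x, y, z] in m, in world coordinates, good to about 4 mm: a listed point, or the origin of a listed thing).
The state is a dict: "clock": time; "qpos": joint angles; "qd": joint speeds; "joint_efforts": joint torques, N m; "position": TCP position; "tool_rot": TCP orientation; "force": force on the tool from outside, world axes, zero at the start; "moment": the same for the moment, N m; "grip_width": finger opening in m; "finger_force": force on a finger pad.
Only numpy, scipy, OpenCV 4.12 (cv2) and the standard library are available. Lean on these libraries where they do the work, as an engineer would, in place of code of your own. Each camera call takes 0.05 s, during which the arm holds its last target. There are 200 camera calls.

## Working session

There is one attempt and no reset: what is moved stays moved. The work goes in short steps, Python scripts to look and compute and a shell command to move; the robot and the scene stay as the last step left them, time stands still between calls to the robot, and variables do not carry over. Pictures are saved under pics/ and viewed, at most 14 in all, crops included, and the job is handed in when it is done.

```bash
mkdir -p pics; cat > h.py <<'E'
import numpy as np, cv2
from workcell import bot
from scipy.spatial.transform import Rotation as Rn
def snap(cam,fn=None):
    s=bot.observe(); p=bot.grab_frame(cam)
    if fn: cv2.imwrite('pics/'+fn,p['img'][:,:,::-1])
    return s,p
def Rot(s):
    r=np.array(s['tool_rot']); 
    return Rn.from_euler('xyz',r).as_matrix() if r.shape==(3,) else r
E
python3 - <<'E'
from h import *
s=bot.observe(); print({k:np.round(v,3).tolist() for k,v in s.items()}, bot.tip_reach)
a,p=snap('scene','s0.png'); b,q=snap('top','t0.png')
for n,P in(('scene',p),('top',q)):
    print(n,(-P['R'].T@P['t']).round(3),P['intrinsics'].round(1).tolist())
    for o in ['latch_top','drawer_front','fresh0_mid','tray_in','beaker0','wash_bottle','reagent','jar']:
        print(o,[(np.round(d['xyz'],3).tolist(),round(d['conf'],2)) for d in bot.spot_point(o,P)])
cv2.imwrite('pics/both.png',cv2.resize(q['img'][:,:,::-1],(800,600)))
E
```

```text
{'clock': 0.0, 'qpos': [1.233, 0.522, -0.036, 1.6, 0.021, 1.021, -0.113], 'qd': [-0.001, -0.0, 0.0, -0.001, -0.0, 0.0, -0.0], 'joint_efforts': [-0.001, -92.713, 1.979, -36.994, 0.018, 0.008, 0.0], 'position': [0.165, -0.602, 0.303], 'tool_rot': [-3.14, 0.0, 0.268], 'force': [0.066, 0.453, 0.353], 'moment': [-0.014, 0.042, 0.024], 'finger_force': 0.0, 'grip_width': 0.086} 0.0726
scene [1.375 0.052 1.227] [[427.1, 0.0, 278.2], [0.0, 427.1, 206.0], [0.0, 0.0, 1.0]]
latch_top [([0.656, 0.009, 0.131], 0.62)]
drawer_front []
fresh0_mid [([0.515, -0.4, 0.027], 0.57), ([0.19, -0.341, 0.026], 0.5)]
tray_in [([0.506, 0.376, 0.002], 0.76)]
beaker0 [([0.599, -0.274, 0.023], 0.73), ([0.337, -0.395, -0.001], 0.64), ([0.662, -0.39, -0.0], 0.56), ([0.458, 0.588, 0.001], 0.4)]
wash_bottle []
reagent [([0.458, 0.585, 0.0], 0.87)]
jar [([0.391, -0.572, 0.003], 0.79), ([0.342, -0.398, -0.003], 0.61)]
top [ 0.21  -0.012  1.779] [[474.3, 0.0, 283.6], [0.0, 474.3, 216.3], [0.0, 0.0, 1.0]]
latch_top [([0.659, 0.014, 0.13], 0.61)]
drawer_front [([0.582, 0.007, 0.052], 0.58), ([0.39, -0.573, 0.003], 0.33)]
fresh0_mid [([0.517, -0.397, 0.024], 0.76)]
tray_in []
beaker0 [([0.334, -0.397, 0.004], 0.87), ([0.663, -0.391, -0.004], 0.58)]
wash_bottle [([0.702, 0.338, -0.003], 0.92)]
reagent [([0.459, 0.585, -0.002], 0.95), ([0.335, -0.396, 0.003], 0.55)]
jar [([0.388, -0.57, 0.001], 0.61)]
```

View pics/both.png

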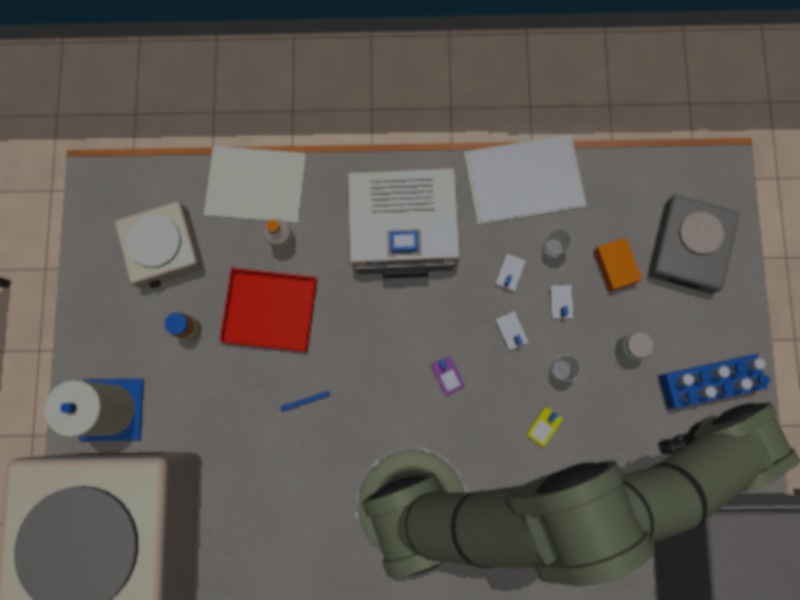

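View pics/s0.png

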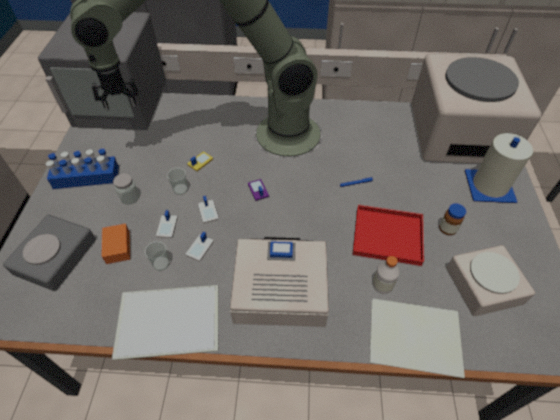

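```bash
cat >> h.py <<'E'
def rel(x,y,z,yaw=None,s=None):
    "tool-axis shift (mm) then turn wz (after shift) to get to world target, tool down"
    s=s or bot.observe(); R=Rot(s)
    d=R.T@(np.array([x,y,z])-s['position'])*1000
    out='shift %s'%d.round(1)
    if yaw is not None:
        T=Rn.from_euler('xyz',[np.pi,0,yaw]).as_matrix()
        out+=' turn %s'%Rn.from_matrix(R.T@T).as_rotvec().round(3)
    print(out); return d
def cam(P,s):
    "returns R,t world->camera"
    if 'R' in P: return np.array(P['R']),np.array(P['t']).ravel()
    R=Rot(s); M=np.eye(4); M[:3,:3]=R; M[:3,3]=s['position']
    C=np.linalg.inv(M@P['tool_from_camera']); return C[:3,:3],C[:3,3]
def px2w(uv,z,P,s):
    R,t=cam(P,s); uv=np.atleast_2d(uv).astype(float)
    r=np.c_[uv,np.ones(len(uv))]@np.linalg.inv(P['intrinsics']).T@R
    c=-R.T@t; return c+r*((z-c[2])/r[:,2])[:,None]
def w2px(X,P,s):
    R,t=cam(P,s); q=(np.atleast_2d(X)@R.T+t)@np.array(P['intrinsics']).T; return q[:,:2]/q[:,2:]
E
python3 - <<'E'
from h import *
s,P=snap('top')
hsv=cv2.cvtColor(P['img'],cv2.COLOR_RGB2HSV)
roi=np.zeros(hsv.shape[:2],np.uint8); roi[165:260,335:415]=1
blue=((cv2.inRange(hsv,(100,110,40),(125,255,255))>0)&(roi>0)).astype(np.uint8)
wh=((cv2.inRange(hsv,(0,0,165),(180,70,255))>0)&(roi>0)).astype(np.uint8)
for m,z in((blue,.05),(wh,.014)):
    n,l,st,c=cv2.connectedComponentsWithStats(m)
    for i in range(1,n):
        if st[i,4]>8:
            uv=np.argwhere(l==i)[:,::-1]; W=px2w(uv,z,P,s)[:,:2]; e,v=np.linalg.eigh(np.cov(W.T))
            print(z,st[i,4],c[i].round(1),W.mean(0).round(4),'ax',np.degrees(np.arctan2(v[1,1],v[0,1])).round(1))
# reader: front edge of white top
w=(cv2.inRange(hsv,(0,0,130),(40,90,255))>0).astype(np.uint8); w[:,:238]=0;w[:,327:]=0;w[:110]=0;w[195:]=0
c=max(cv2.findContours(w,0,2)[0],key=cv2.contourArea); r=cv2.minAreaRect(c); print(r); print(px2w(cv2.boxPoints(r),.107,P,s)[:,:2].round(4))
t=(cv2.inRange(hsv,(0,180,60),(8,255,255))>0).astype(np.uint8); c=max(cv2.findContours(t,0,2)[0],key=cv2.contourArea); r=cv2.minAreaRect(c); W=px2w(cv2.boxPoints(r),.03,P,s)[:,:2]; print('tray',W.round(3).tolist(),W.mean(0))
for q in('latch_top','drawer_front','fresh0_mid'): print(q,[(np.round(d['xyz'],3).tolist(),round(d['conf'],2)) for d in bot.spot_point(q,P)])
rel(.50,-.33,.33,0)
cv2.imwrite('pics/c1.png',cv2.resize(P['img'][160:310,290:430,::-1],(560,600),interpolation=cv2.INTER_CUBIC))
E
```

```text
0.05 14 [355.3 195.7] [ 0.5687 -0.259 ] ax 156.1
0.05 20 [394.6 217.3] [ 0.4852 -0.4006] ax 173.8
0.05 17 [362.4 237.5] [ 0.4121 -0.2791] ax -172.1
((262.0, 151.0), (62.0, 36.0), 90.0)
[[0.8498 0.1492]
 [0.8473 0.016 ]
 [0.6121 0.0189]
 [0.6143 0.1493]]
tray [[0.421, 0.492], [0.617, 0.476], [0.587, 0.244], [0.392, 0.264]] [0.50458227 0.36882709]
latch_top [([0.66, 0.01, 0.13], 0.83), ([0.336, -0.396, 0.0], 0.51)]
drawer_front [([0.66, 0.012, 0.128], 0.73), ([0.582, 0.008, 0.051], 0.58)]
fresh0_mid [([0.516, -0.401, 0.024], 0.75), ([0.192, -0.344, 0.028], 0.74)]
shift [ 394.9 -174.5  -26.1] turn [-0.     0.     0.268]
```

View pics/c1.png

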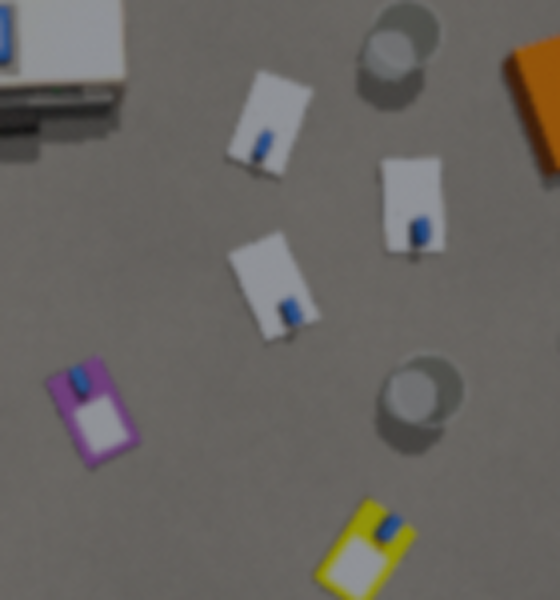

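```bash
python3 -m jog '[[[49,-22,-5,0,0,0.05,0],[49,-22,-5,0,0,0.05,0],[49,-22,-5,0,0,0.05,0],[49,-22,-5,0,0,0.05,0],[49,-22,-5,0,0,0.05,0]]]'
python3 - <<'E'
from h import *
rel(.50,-.33,.33,0)
E
```

```text
clock: 1.6
position: [0.3731, -0.4632, 0.3276]
tool_rot: [3.141, -0.0, 0.016]
force: [-0.0, -1.0, -0.2]
grip_width: 0.0125
finger_force: 0.0
shift [ 128.9 -131.2   -2.4] turn [ 0.    -0.     0.016]
```

```bash
python3 -m jog '[[[43,-43,0,0,0,0,0],[43,-43,0,0,0,0,0],[43,-43,0,0,0,0.015,0],[0,0,0,0,0,0,0]]]'
python3 - <<'E'
from h import *
s,P=snap('wrist','w1.png'); print(s['position'],np.array(P['tool_from_camera']).round(3).tolist(),P['intrinsics'].round(0).tolist(),'used',P.get('shot'))
for q in('fresh0_mid','latch_top','drawer_front','beaker0'): print(q,[(np.round(d['xyz'],3).tolist(),round(d['conf'],2)) for d in bot.spot_point(q,P)])
rel(.658,.012,.26,0)
E
```

```text
clock: 2.0
position: [0.4808, -0.3507, 0.327]
tool_rot: [-3.139, -0.002, 0.011]
force: [-1.3, -0.3, 0.7]
grip_width: -0.0
finger_force: 0.0
[ 0.4807846  -0.35069335  0.32700892] [[0.001, -0.947, -0.32, 0.083], [1.0, 0.002, -0.001, -0.001], [0.001, -0.32, 0.947, -0.07], [0.0, 0.0, 0.0, 1.0]] [[360.0, 0.0, 282.0], [0.0, 360.0, 208.0], [0.0, 0.0, 1.0]] used 4
fresh0_mid [([0.518, -0.403, 0.027], 0.97), ([0.192, -0.343, 0.024], 0.8)]
latch_top []
drawer_front []
beaker0 [([0.339, -0.39, -0.005], 0.66)]
shift [ 183.4 -369.7   66.9] turn [0.    0.    0.001]
```

View pics/w1.png

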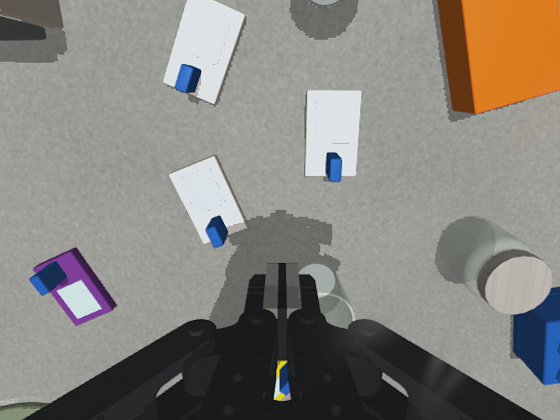

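```bash
python3 -m jog '[[[25,-50,5,0,0,0,0],[25,-50,5,0,0,0,0],[25,-50,5,0,0,0,0],[25,-50,5,0,0,0,0],[15,-50,5,0,0,0,0]]]'
python3 - <<'E'
from h import *
s,P=snap('wrist','w2.png'); print(s['position'],s['tool_rot'])
for q in('latch_top','drawer_front'): print(q,[(np.round(d['xyz'],4).tolist(),round(d['conf'],2)) for d in bot.spot_point(q,P)])
rel(.658,.012,.21,0)
E
```

```text
clock: 2.75
position: [0.5793, -0.1303, 0.3044]
tool_rot: [3.141, -0.001, 0.0]
force: [1.2, -0.7, -0.1]
grip_width: -0.0004
finger_force: 0.0
[ 0.57925407 -0.13034175  0.30441886] [ 3.14122341e+00 -6.15796766e-04  3.07787667e-04]
latch_top [([0.6609, 0.0053, 0.125], 0.58)]
drawer_front [([0.5793, 0.0087, 0.0529], 0.58)]
shift [  79.9 -139.8   94.3] turn [-0.001  0.     0.006]
```

View pics/w2.png

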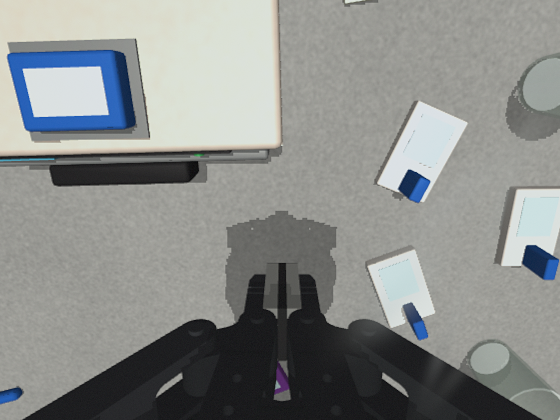

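```bash
python3 -m jog '[[[20,-35,20,0,0,-0.01,0],[20,-35,20,0,0,-0.01,0],[20,-35,20,0,0,-0.01,0],[20,-35,20,0,0,0,0],[0,0,0,0,0,0,0]]]'
python3 - <<'E'
from h import *
s=bot.observe(); print(s['position'],s['tool_rot'])
rel(.66,.009,.195,.036)
E
```

```text
clock: 3.4
position: [0.6565, 0.0144, 0.2215]
tool_rot: [-3.14, 0.003, 0.036]
force: [-1.4, 0.1, 0.5]
grip_width: -0.0001
finger_force: 0.0
[0.65646546 0.01438417 0.22148852] [-3.13950611e+00  3.05393889e-03  3.63184471e-02]
shift [ 3.4  5.6 26.5] turn [-0.002  0.003  0.   ]
```

```bash
python3 -m jog '[[[3,5,20,0,0,0,0],[0,0,5,0,0,0,0],[0,0,3,0,0,0,0],[0,0,2,0,0,0,0],[0,0,0,0,0,0,0]]]'; python3 -m jog '[[[0,0,1,0,0,0,0],[0,0,0,0,0,0,0]]]'
```

```text
clock: 3.9
position: [0.6594, 0.0048, 0.1953]
tool_rot: [3.141, -0.001, 0.032]
force: [-1.3, -3.5, 5.5]
grip_width: -0.0003
finger_force: 2.6
clock: 4.1
position: [0.6595, 0.0053, 0.1943]
tool_rot: [3.141, -0.001, 0.032]
force: [-0.6, -1.1, 2.9]
grip_width: -0.0002
finger_force: 1.4
```

```bash
python3 -m jog '[[[0,0,2,0,0,0,0],[0,0,2,0,0,0,0],[0,0,0,0,0,0,0]]]';python3 -m jog '[[[0,0,2,0,0,0,0],[0,0,0,0,0,0,0]]]'
```

```text
clock: 4.4
position: [0.6594, 0.0058, 0.1897]
tool_rot: [3.142, -0.0, 0.033]
force: [-0.3, -1.4, 6.9]
grip_width: 0.0001
finger_force: 2.6
clock: 4.6
position: [0.6596, 0.0058, 0.1893]
tool_rot: [3.141, -0.001, 0.032]
force: [-8.7, -2.7, 28.0]
grip_width: 0.0
finger_force: 13.8
```

```bash
python3 -m jog '[[[0,0,-20,0,0,0,0.5],[0,0,-50,0,0,0,0.5],[-40,0,-40,0,0,0,0.5],[-50,0,-30,0,0,0,0.5],[-50,0,0,0,0,0,0.5]]]';python3 -m jog '[[[-50,0,0,0,0,0,0.5],[-40,0,0,0,0,0,0.5],[0,0,0,0,0,0,0.5],[0,0,0,0,0,0,0.5],[0,0,0,0,0,0,0.5]]]'
python3 - <<'E'
from h import *
s,P=snap('wrist','w3.png'); print(s['position'],s['tool_rot'])
for q in('latch_top','drawer_front','seat0','spent0_mid'): print(q,[(np.round(d['xyz'],4).tolist(),round(d['conf'],2)) for d in bot.spot_point(q,P)])
E
```

```text
clock: 5.1
position: [0.5309, 0.0021, 0.3211]
tool_rot: [-3.141, -0.005, 0.033]
force: [1.3, 1.1, 0.5]
grip_width: 0.0426
finger_force: 0.0
clock: 5.6
position: [0.442, -0.001, 0.3186]
tool_rot: [-3.141, -0.001, 0.033]
force: [-0.2, 0.8, -0.5]
grip_width: 0.0424
finger_force: 0.0
[ 0.44199096 -0.00098989  0.31860874] [-3.14131922e+00 -5.11944214e-04  3.30319020e-02]
latch_top []
drawer_front [([0.4104, 0.004, 0.0519], 0.71)]
seat0 [([0.5623, 0.014, 0.0423], 0.96), ([0.561, 0.0867, 0.0432], 0.83), ([0.5625, -0.0692, 0.0418], 0.76)]
spent0_mid []
```

View pics/w3.png

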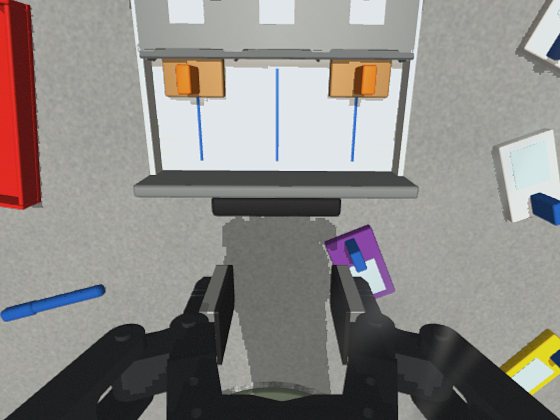

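```bash
cat >> h.py <<'E'
def fins(P,s,lo=(8,170,120),hi=(16,255,255),z=.068,mn=60):
    hsv=cv2.cvtColor(P['img'],cv2.COLOR_RGB2HSV); m=cv2.inRange(hsv,lo,hi)
    n,l,st,c=cv2.connectedComponentsWithStats(m)
    for i in range(1,n):
        if st[i,4]>mn: print('comp',st[i].tolist(),c[i].round(1),'w',px2w(c[i],z,P,s)[0].round(4))
def sp(P,*qs):
    for q in qs: print(q,[(np.round(d['xyz'],4).tolist(),round(d['conf'],2)) for d in bot.spot_point(q,P)])
E
python3 - <<'E'
from h import *
s,P=snap('wrist'); print(s['position'])
print('fin tops from w3-like px', px2w([[184,79],[367,79],[207,226]],.068,P,s).round(4).tolist())
print(P['img'][79,[178,184,190,210,360,367,373]].tolist(),P['img'][92,184].tolist())
fins(P,s)
sp(P,'drawer_front','seat0')
print('front bar edge',px2w([[212,207],[340,206]],.055,P,s).round(4).tolist())
rel(.527,.087,.25,.033)
E
```

```text
[ 0.44152851 -0.0011582   0.31825716]
fin tops from w3-like px [[0.5278, 0.0848, 0.068], [0.5331, -0.0684, 0.068], [0.396, 0.0699, 0.068]]
[[225, 132, 36], [225, 144, 49], [125, 64, 19], [210, 161, 101], [102, 53, 20], [225, 149, 53], [226, 139, 43]] [225, 142, 46]
comp [176, 75, 16, 30, 397] [183.5  89.6] w [0.5194 0.0857 0.068 ]
comp [360, 75, 16, 30, 373] [367.7  90.1] w [ 0.5242 -0.07    0.068 ]
drawer_front [([0.4005, 0.0037, 0.0512], 0.89)]
seat0 [([0.5508, 0.0095, 0.0413], 0.92), ([0.5552, -0.0705, 0.0432], 0.75), ([0.5506, 0.0877, 0.0402], 0.71)]
front bar edge [[0.4109, 0.0671, 0.055], [0.4162, -0.0578, 0.055]]
shift [ 88.5 -85.3  68.4] turn [-0.  0. -0.]
```

```bash
python3 -m jog '[[[40,-42,30,0,0,0,0.5],[41,-41,40,0,0,0,0.5],[0,0,50,0,0,0,0.5],[0,0,50,0,0,0,0.5],[0,0,0,0,0,0,0.5]]]' 40
python3 - <<'E'
from h import *
rel(.520,.0858,.113,.033)
s,P=snap('wrist'); fins(P,s)
E
```

```text
clock: 6.5
position: [0.4962, 0.0618, 0.1622]
tool_rot: [3.14, 0.009, 0.034]
force: [0.7, -0.1, 1.1]
grip_width: 0.0424
finger_force: 0.0
shift [ 25.  -23.3  48.9] turn [0.001 0.009 0.001]
comp [223, 187, 25, 48, 1079] [235.7 210.3] w [0.5213 0.0856 0.068 ]
comp [539, 189, 21, 47, 699] [551.6 214.8] w [ 0.5243 -0.0673  0.068 ]
```

```bash
python3 -m jog '[[[13,-12,0,0,0,0,0.5],[12,-11,0,0,0,0,0.5],[0,0,25,0,0,0,0.5],[0,0,24,0,0,0,0.5],[0,0,0,0,0,0,0.5]]]' 40
python3 - <<'E'
from h import *
rel(.5208,.0857,.113,.033)
s,P=snap('wrist'); fins(P,s)
E
```

```text
clock: 7.05
position: [0.5234, 0.0857, 0.1191]
tool_rot: [3.141, 0.0, 0.032]
force: [0.0, -0.5, 0.9]
grip_width: 0.0425
finger_force: 0.0
shift [-2.5 -0.1  6.1] turn [ 0.     0.    -0.001]
comp [271, 252, 26, 29, 647] [283.7 266.6] w [0.5425 0.0864 0.068 ]
comp [269, 290, 30, 51, 1436] [283.7 314.6] w [0.5213 0.0857 0.068 ]
```

```bash
python3 -m jog '[[[-2,0,6,0,0,0,0.5],[0,0,0,0,0,0,0],[0,0,0,0,0,0,0],[0,0,0,0,0,0,0],[0,0,0,0,0,0,0]]]' 40
python3 -m jog '[[[-17,0,0,0,0,0,0],[-17,0,0,0,0,0,0],[-17,0,0,0,0,0,0],[-17,0,0,0,0,0,0],[0,0,0,0,0,0,0]]]'
python3 - <<'E'
from h import *
rel(.5208,.0857,.113,.033)
E
```

```text
clock: 7.6
position: [0.5215, 0.0857, 0.1132]
tool_rot: [-3.142, -0.001, 0.032]
force: [-2.5, -0.1, 12.3]
grip_width: 0.0113
finger_force: 42.0
clock: 8.1
position: [0.4523, 0.0837, 0.1132]
tool_rot: [-3.141, -0.001, 0.033]
force: [-5.4, 1.2, 13.3]
grip_width: 0.0113
finger_force: 42.2
shift [68.5  0.3  0.3] turn [-0.    -0.001  0.   ]
```

```bash
python3 -m jog '[[[0,0,-35,0,0,0,0],[0,0,-45,0,0,0,0],[0,-20,-20,0,0,0.03,0],[5,-40,0,0,0,0.03,0],[5,-45,0,0,0,0.03,0]]]'
python3 -m jog '[[[0,-45,0,0,0,0.03,0],[0,-45,0,0,0,0,0],[0,-45,0,0,0,0,0],[0,-45,0,0,0,0,0],[0,0,0,0,0,0,0]]]'
python3 - <<'E'
from h import *
rel(.4795,.426,.17,-.08)
E
```

```text
clock: 8.6
position: [0.4641, 0.1887, 0.2138]
tool_rot: [-3.141, -0.002, -0.061]
force: [1.8, -0.1, -1.9]
grip_width: 0.0114
finger_force: 40.2
clock: 9.1
position: [0.4764, 0.3742, 0.2124]
tool_rot: [-3.138, 0.0, -0.081]
force: [-1.6, -1.3, -2.5]
grip_width: 0.0111
finger_force: 40.1
shift [ -1.  -51.7  42.6] turn [-0.003  0.    -0.001]
```

```bash
python3 -m jog '[[[0,-26,0,0,0,0,0],[0,-26,20,0,0,0,0],[0,0,40,0,0,0,0],[0,0,35,0,0,0,0],[0,0,13,0,0,0,0]]]'
python3 -m jog '[[[0,0,0,0,0,0,0],[0,0,1,0,0,0,0]]]'
python3 - <<'E'
from h import *
rel(.4795,.426,.103,-.08)
E
```

```text
clock: 9.6
position: [0.4813, 0.4187, 0.1014]
tool_rot: [3.138, 0.003, -0.087]
force: [-0.8, -1.3, -1.0]
grip_width: 0.0109
finger_force: 40.1
clock: 9.8
position: [0.4831, 0.4199, 0.1048]
tool_rot: [-3.14, -0.001, -0.088]
force: [-1.1, 0.6, -0.8]
grip_width: 0.0113
finger_force: 40.2
shift [-4.2 -5.8  1.8] turn [-0.001 -0.001 -0.008]
```

Release and go back for the -y spent one at fin (0.5245,-0.0695).

```bash
python3 -m jog '[[[0,0,4,0,0,0,0],[0,0,0,0,0,0,0.5],[0,0,0,0,0,0,0.5],[0,0,-40,0,0,0,0.5],[0,0,-50,0,0,0,0.5]]]'
python3 -m jog '[[[0,50,-10,0,0,-0.03,0.5],[0,50,0,0,0,-0.03,0.5],[5,50,0,0,0,-0.03,0.5],[5,50,0,0,0,-0.02,0.5],[10,50,0,0,0,-0.01,0.5]]]'
python3 -m jog '[[[10,50,0,0,0,0,0.5],[10,50,0,0,0,0,0.5],[10,50,0,0,0,0,0.5],[10,50,0,0,0,0,0.5],[0,0,0,0,0,0,0.5]]]'
python3 - <<'E'
from h import *
rel(.5235,-.0695,.113,.033)
s,P=snap('wrist','w4.png'); fins(P,s)
E
```

```text
clock: 10.3
position: [0.4818, 0.4189, 0.189]
tool_rot: [3.139, 0.002, -0.087]
force: [0.8, 0.1, 0.8]
grip_width: 0.0428
finger_force: 0.0
clock: 10.8
position: [0.4946, 0.1706, 0.1998]
tool_rot: [-3.141, -0.001, 0.034]
force: [1.1, 0.7, -0.3]
grip_width: 0.0428
finger_force: 0.0
clock: 11.3
position: [0.5414, -0.0297, 0.1996]
tool_rot: [3.139, -0.001, 0.024]
force: [-0.3, 1.1, 0.3]
grip_width: 0.0431
finger_force: 0.0
shift [-18.9  39.2  86.7] turn [ 0.003 -0.001 -0.009]
comp [338, 240, 20, 34, 512] [347.8 253.5] w [ 0.5281 -0.0703  0.068 ]
```

```bash
python3 -m jog '[[[-9,20,20,0,0,-0.009,0.5],[-9,20,25,0,0,0,0.5],[0,0,25,0,0,0,0.5],[0,0,15,0,0,0,0.5],[0,0,0,0,0,0,0.5]]]'
python3 - <<'E'
from h import *
rel(.524,-.0698,.113,.033)
E
```

```text
clock: 11.85
position: [0.5234, -0.0618, 0.1127]
tool_rot: [-3.141, 0.002, 0.043]
force: [-0.1, 0.1, -0.4]
grip_width: 0.0424
finger_force: 0.0
shift [ 0.3  8.  -0.3] turn [-0.001  0.002  0.01 ]
```

```bash
python3 -m jog '[[[0,8,0,0,0,0.01,0.5],[0,0,0,0,0,0,0],[0,0,0,0,0,0,0],[0,0,0,0,0,0,0],[0,0,0,0,0,0,0]]]'
python3 -m jog '[[[-17,0,0,0,0,0,0],[-17,0,0,0,0,0,0],[-17,0,0,0,0,0,0],[-17,0,0,0,0,0,0],[0,0,0,0,0,0,0]]]'
python3 -m jog '[[[0,0,-35,0,0,0,0],[0,0,-45,0,0,0,0],[0,-20,-20,0,0,0.03,0],[5,-40,0,0,0,0.03,0],[5,-45,0,0,0,0.03,0]]]'
python3 -m jog '[[[0,-45,0,0,0,0.03,0],[0,-45,0,0,0,0,0],[0,-45,0,0,0,0,0],[0,-45,0,0,0,0,0],[0,-45,0,0,0,0,0]]]'
python3 - <<'E'
from h import *
rel(.473,.319,.103,-.08)
E
```

```text
clock: 12.35
position: [0.5249, -0.071, 0.115]
tool_rot: [3.141, -0.001, 0.032]
force: [-1.9, -0.8, 8.3]
grip_width: 0.0114
finger_force: 41.4
clock: 12.85
position: [0.4554, -0.0731, 0.1149]
tool_rot: [3.141, -0.001, 0.032]
force: [-3.8, -0.5, 11.5]
grip_width: 0.0115
finger_force: 41.7
clock: 13.35
position: [0.4673, 0.0322, 0.2154]
tool_rot: [-3.141, -0.003, -0.062]
force: [1.2, -0.2, -1.2]
grip_width: 0.0112
finger_force: 40.0
clock: 13.85
position: [0.4853, 0.258, 0.2146]
tool_rot: [-3.141, -0.001, -0.088]
force: [0.7, -0.1, -0.5]
grip_width: 0.0111
finger_force: 40.0
shift [-17.6 -59.6 111.6] turn [-0.    -0.001 -0.008]
```

```bash
python3 -m jog '[[[-9,-30,0,0,0,-0.008,0],[-8,-30,15,0,0,0,0],[0,0,40,0,0,0,0],[0,0,35,0,0,0,0],[0,0,15,0,0,0,0]]]'
python3 -m jog '[[[0,0,6,0,0,0,0],[0,0,0,0,0,0,0],[0,0,0,0,0,0,0.5],[0,0,0,0,0,0,0.5],[0,0,0,0,0,0,0.5]]]'
python3 -m jog '[[[0,0,-40,0,0,0,0.5],[0,0,-50,0,0,0,0.5],[-10,50,-20,0,0,0,0.5],[0,50,-20,0,0,0,0.5],[0,50,0,0,0,0,0.5]]]'
python3 - <<'E'
from h import *
s,P=snap('top','t2.png'); sp(P,'spent0_mid','fresh0_mid','seat0','tray_in')
rel(.45,-.25,.27,0)
cv2.imwrite('pics/t2c.png',cv2.resize(P['img'][120:280,140:420,::-1],(800,457)))
E
```

```text
clock: 14.35
position: [0.4725, 0.3168, 0.1067]
tool_rot: [3.14, 0.002, -0.08]
force: [0.1, -0.4, -0.3]
grip_width: 0.0112
finger_force: 40.0
clock: 14.85
position: [0.4741, 0.3174, 0.104]
tool_rot: [-3.141, -0.001, -0.08]
force: [-0.3, -0.5, -0.1]
grip_width: 0.0428
finger_force: 0.0
clock: 15.35
position: [0.4534, 0.1755, 0.2325]
tool_rot: [-3.139, -0.004, -0.079]
force: [1.7, -0.8, 0.3]
grip_width: 0.043
finger_force: 0.0
spent0_mid [([0.5036, 0.3103, 0.0328], 0.49)]
fresh0_mid [([0.517, -0.401, 0.0194], 0.75), ([0.1874, -0.3448, 0.0267], 0.66), ([0.664, -0.3868, -0.0024], 0.24)]
seat0 [([0.5551, 0.0087, 0.0452], 0.69), ([0.5606, -0.0753, 0.0418], 0.62), ([0.5506, 0.0857, 0.0404], 0.57), ([0.4002, 0.0032, 0.052], 0.57)]
tray_in [([0.5061, 0.374, 0.0044], 0.95)]
shift [ 31.  425.4 -40. ] turn [-0.001 -0.001 -0.081]
```

View pics/t2c.png

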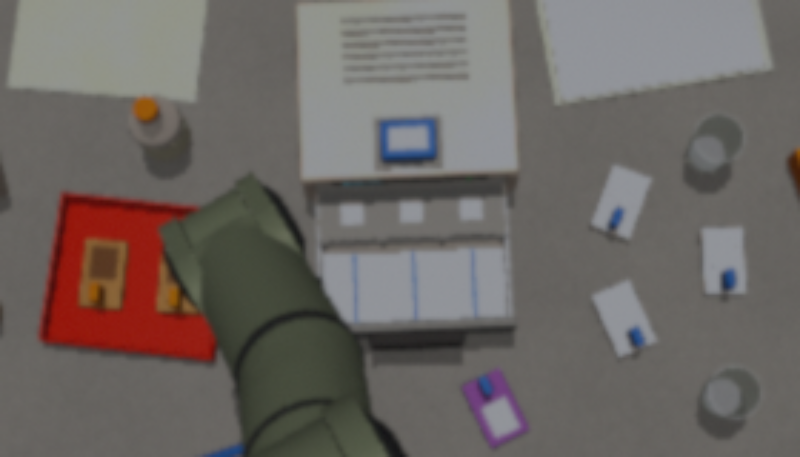

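```bash
python3 -m jog '[[[5,50,-10,0,0,0,0.5],[5,50,-10,0,0,0,0.5],[5,50,-10,0,0,0,0.5],[5,50,-10,0,0,0,0.5],[0,50,-10,0,0,0,0.5]]]'
python3 -m jog '[[[0,50,-10,0,0,0,0.5],[0,50,-10,0,0,0,0.5],[-10,50,0,0,0,-0.04,0.5],[0,50,0,0,0,-0.04,0.5],[0,0,0,0,0,0,0.5]]]'
cat >> h.py <<'E'
def fresh(P,s):
    hsv=cv2.cvtColor(P['img'],cv2.COLOR_RGB2HSV)
    w=cv2.inRange(hsv,(0,0,170),(180,45,255)); b=cv2.inRange(hsv,(100,120,50),(125,255,255))
    m=cv2.morphologyEx(w|b,cv2.MORPH_OPEN,np.ones((5,5),np.uint8))
    for c in cv2.findContours(m,cv2.RETR_EXTERNAL,cv2.CHAIN_APPROX_NONE)[0]:
        if cv2.contourArea(c)<800: continue
        k=np.zeros_like(m); cv2.drawContours(k,[c],-1,255,-1)
        uvw=np.argwhere((w&k)>0)[:,::-1]; uvb=np.argwhere((b&k)>0)[:,::-1]
        if len(uvb)<30 or len(uvw)<300: continue
        W=(px2w(uvw,.014,P,s)[:,:2]*1000).astype(np.float32); r=cv2.minAreaRect(cv2.convexHull(W)); B=px2w(uvb,.04,P,s)[:,:2].mean(0)
        box=cv2.boxPoints(r); e=[box[1]-box[0],box[2]-box[1]]; ax=max(e,key=np.linalg.norm); ax/=np.linalg.norm(ax)
        C=np.array(r[0])/1000
        if (C-B)@ax<0: ax=-ax
        f=C-.03*ax
        print('fresh px',uvw.mean(0).round(),'size',np.round(r[1],0),'C',C.round(4),'yaw',np.arctan2(ax[1],ax[0]).round(3),'fin',f.round(4),'blue@.04',B.round(4))
E
python3 - <<'E'
from h import *
s,P=snap('wrist','w5.png'); print(s['position']); fresh(P,s); sp(P,'fresh0_mid')
E
```

```text
clock: 16.1
position: [0.4536, -0.0695, 0.2792]
tool_rot: [-3.141, -0.001, -0.078]
force: [0.8, -0.3, 0.2]
grip_width: 0.0425
finger_force: 0.0
clock: 16.6
position: [0.4288, -0.2696, 0.2983]
tool_rot: [3.139, -0.0, -0.004]
force: [-0.3, 2.4, 0.4]
grip_width: 0.0429
finger_force: 0.0
[ 0.42881714 -0.2696412   0.29832714]
fresh px [278. 156.] size [89. 56.] C [ 0.4421 -0.2672] yaw 0.392 fin [ 0.4144 -0.2787] blue@.04 [ 0.4158 -0.2783]
fresh px [423.  71.] size [90. 56.] C [ 0.518 -0.401] yaw 0.013 fin [ 0.488  -0.4014] blue@.04 [ 0.4882 -0.3993]
fresh px [274.  18.] size [55. 39.] C [ 0.5753 -0.2598] yaw 1.188 fin [ 0.5641 -0.2876] blue@.04 [ 0.5685 -0.2579]
fresh0_mid [([0.1956, -0.3446, 0.0239], 0.97), ([0.5163, -0.4018, 0.0286], 0.74), ([0.4384, -0.2639, 0.0252], 0.5)]
```

```bash
python3 -m jog '[[[-14,9,20,0,0,-0.13,0.5],[0,0,45,0,0,-0.13,0.5],[0,0,45,0,0,-0.135,0.5],[0,0,45,0,0,0,0.5],[0,0,0,0,0,0,0.5]]]'
python3 - <<'E'
from h import *
s=bot.observe();rel(.415,-.2786,.096,.392)
E
```

```text
clock: 17.2
position: [0.4144, -0.2706, 0.139]
tool_rot: [-3.135, 0.005, 0.397]
force: [0.1, 0.5, 0.7]
grip_width: 0.0428
finger_force: 0.0
shift [-2.3  7.9 42.9] turn [-0.007  0.005  0.005]
```

```bash
python3 -m jog '[[[-2,8,0,0,0,0.005,0.5],[0,0,22,0,0,0,0.5],[0,0,21,0,0,0,0.5],[0,0,0,0,0,0,0],[0,0,0,0,0,0,0]]]' 40
python3 -m jog '[[[0,0,0,0,0,0,0],[0,0,0,0,0,0,0]]]'
python3 -m jog '[[[0,0,-40,0,0,0,0],[0,0,-45,0,0,0,0],[0,0,-45,0,0,0,0],[0,-20,0,0,0,0.1,0],[0,-20,0,0,0,0.13,0]]]'
python3 -m jog '[[[0,-30,0,0,0,0.129,0],[0,-50,0,0,0,0,0],[0,-50,0,0,0,0,0],[0,-50,0,0,0,0,0],[0,-50,0,0,0,0,0]]]'
python3 - <<'E'
from h import *
rel(.459,.0837,.2,.033)
s,P=snap('wrist','w6.png')
E
```

```text
clock: 17.7
position: [0.4177, -0.2821, 0.1024]
tool_rot: [3.14, -0.001, 0.39]
force: [-0.7, 0.7, -0.2]
grip_width: 0.0147
finger_force: 0.4
clock: 17.9
position: [0.4177, -0.2821, 0.1025]
tool_rot: [3.139, -0.002, 0.39]
force: [-0.1, 2.2, 10.0]
grip_width: 0.0109
finger_force: 40.2
clock: 18.4
position: [0.4036, -0.2442, 0.2333]
tool_rot: [3.139, -0.004, 0.154]
force: [0.5, -0.6, -2.6]
grip_width: 0.0111
finger_force: 39.6
clock: 18.9
position: [0.3923, -0.0126, 0.232]
tool_rot: [-3.141, -0.003, 0.03]
force: [1.3, 0.2, -1.4]
grip_width: 0.0113
finger_force: 39.5
shift [ 69.4 -94.3  32.2] turn [-0.    -0.003 -0.003]
```

View pics/w6.png

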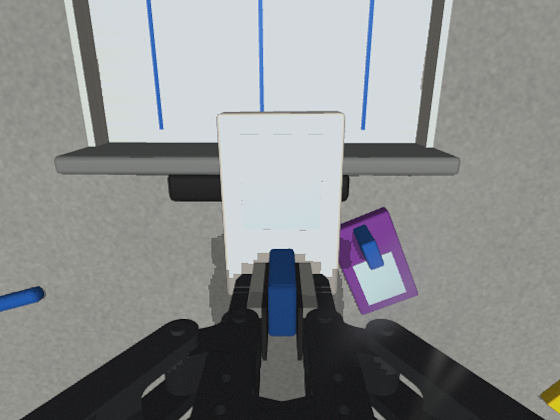

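```bash
python3 -m jog '[[[20,-30,5,0,0,-0.003,0],[25,-32,5,0,0,0,0],[25,-33,5,0,0,0,0],[0,0,0,0,0,0,0],[0,0,0,0,0,0,0]]]'
python3 - <<'E'
from h import *
rel(.459,.0837,.121,.033)
E
```

```text
clock: 19.45
position: [0.4595, 0.0833, 0.2163]
tool_rot: [-3.141, -0.001, 0.035]
force: [-0.9, -1.0, -0.7]
grip_width: 0.0109
finger_force: 39.7
shift [-0.6 -0.4 95.3] turn [-0.    -0.001  0.002]
```

```bash
python3 -m jog '[[[0,0,40,0,0,0.002,0],[0,0,35,0,0,0,0],[0,0,15,0,0,0,0],[0,0,4,0,0,0,0],[0,0,0,0,0,0,0]]]'
python3 - <<'E'
from h import *
rel(.521,.0857,.1204,.033)
E
```

```text
clock: 19.95
position: [0.4593, 0.0821, 0.122]
tool_rot: [3.141, -0.0, 0.031]
force: [0.4, -0.3, -1.0]
grip_width: 0.011
finger_force: 39.7
shift [61.8 -1.7  1.6] turn [ 0.    -0.    -0.002]
```

```bash
python3 -m jog '[[[10,-1,1,0,0,-0.002,0],[15,-1,0,0,0,0,0],[15,0,0,0,0,0,0],[15,0,0,0,0,0,0],[0,0,0,0,0,0,0]]]'
python3 -m jog '[[[6,0,0,0,0,0,0],[3,0,0,0,0,0,0],[0,0,0,0,0,0,0]]]'
```

```text
clock: 20.45
position: [0.5158, 0.0861, 0.1213]
tool_rot: [3.141, -0.001, 0.033]
force: [-4.4, -3.2, 0.8]
grip_width: 0.0113
finger_force: 40.0
clock: 20.75
position: [0.5231, 0.0864, 0.121]
tool_rot: [3.141, -0.0, 0.033]
force: [-4.6, -4.3, 2.1]
grip_width: 0.0113
finger_force: 40.0
```

```bash
python3 -m jog '[[[3,0,0,0,0,0,0],[1,0,0,0,0,0,0],[0,0,0,0,0,0,0]]]'
python3 -m jog '[[[0,0,0,0,0,0,0.4],[0,0,0,0,0,0,0.4],[0,0,0,0,0,0,0.4]]]'
python3 -m jog '[[[0,0,-30,0,0,0,0.4],[0,0,-45,0,0,0,0.4],[-30,0,-45,0,0,0,0.4],[-50,0,-45,0,0,0,0.4],[0,0,0,0,0,0,0.4]]]'
python3 - <<'E'
from h import *
s,P=snap('wrist','w7.png'); sp(P,'fresh0_mid','seat0','drawer_front'); fins(P,s,(100,120,50),(125,255,255))
E
```

```text
clock: 21.05
position: [0.5269, 0.0864, 0.1211]
tool_rot: [3.141, 0.0, 0.033]
force: [-4.4, -3.8, 2.2]
grip_width: 0.0109
finger_force: 40.1
clock: 21.35
position: [0.5275, 0.0873, 0.1208]
tool_rot: [-3.141, -0.001, 0.034]
force: [0.7, -0.5, 0.2]
grip_width: 0.034
finger_force: 0.0
clock: 21.85
position: [0.4605, 0.085, 0.2744]
tool_rot: [-3.14, -0.005, 0.034]
force: [0.5, 0.3, -1.9]
grip_width: 0.034
finger_force: 0.0
fresh0_mid []
seat0 [([0.5519, 0.0098, 0.0434], 0.96), ([0.5525, 0.084, 0.0401], 0.88), ([0.5535, -0.0718, 0.0416], 0.87)]
drawer_front [([0.4008, 0.0038, 0.0513], 0.62)]
comp [366, 104, 10, 98, 246] [370.5 151.5] w [0.4998 0.0192 0.068 ]
comp [449, 104, 17, 94, 241] [457.1 148.2] w [ 0.5048 -0.0468  0.068 ]
comp [276, 162, 15, 39, 509] [282.8 180. ] w [0.4749 0.0859 0.068 ]
comp [438, 276, 27, 40, 554] [449.9 296.1] w [ 0.3751 -0.0651  0.068 ]
comp [52, 333, 67, 29, 800] [ 79.8 348.3] w [0.3068 0.2694 0.068 ]
```

View pics/w7.png

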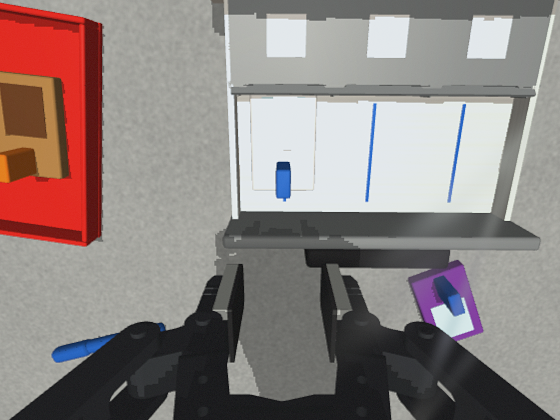

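```bash
python3 -m jog '[[[-7,0,40,0,0,0,0],[-8,1,40,0,0,0,0],[0,0,30,0,0,0,0],[0,0,0,0,0,0,0],[0,0,0,0,0,0,0]]]'
python3 - <<'E'
from h import *
rel(.446,.084,.116,.033)
s,P=snap('wrist','w8.png');  fins(P,s,(100,120,50),(125,255,255)); print(w2px([[.476,.084,.068],[.464,.084,.068]],P,s).round())
E
```

```text
clock: 22.55
position: [0.4476, 0.0833, 0.16]
tool_rot: [3.141, 0.002, 0.034]
force: [-0.8, 1.5, 0.7]
grip_width: 0.0001
finger_force: 0.0
shift [-1.5 -0.7 44. ] turn [0.    0.002 0.001]
comp [404, 85, 23, 149, 650] [415.1 156.5] w [0.5028 0.0256 0.068 ]
comp [526, 98, 34, 137, 567] [543.6 169.5] w [ 0.4989 -0.0342  0.068 ]
comp [269, 176, 24, 63, 1443] [280.5 207.6] w [0.4762 0.0858 0.068 ]
comp [498, 347, 53, 55, 1531] [525.8 372. ] w [ 0.3835 -0.0554  0.068 ]
comp [0, 412, 35, 8, 114] [ 17.2 416.7] w [0.34   0.2373 0.068 ]
[[284. 208.]
 [283. 232.]]
```

```bash
python3 -m jog '[[[-2,0,25,0,0,0,0],[0,0,19,0,0,0,0],[0,0,0,0,0,0,0],[8,0,0,0,0,0,0],[6,0,0,0,0,0,0]]]'
python3 -m jog '[[[8,0,0,0,0,0,0],[8,0,0,0,0,0,0],[8,0,0,0,0,0,0],[8,0,0,0,0,0,0],[0,0,0,0,0,0,0]]]'
```

```text
clock: 23.1
position: [0.4606, 0.0839, 0.1178]
tool_rot: [-3.141, -0.002, 0.034]
force: [-0.6, 0.2, -0.7]
grip_width: 0.0002
finger_force: 0.3
clock: 23.6
position: [0.4926, 0.0849, 0.1164]
tool_rot: [-3.141, -0.001, 0.033]
force: [0.4, -0.1, 0.8]
grip_width: -0.0
finger_force: 0.0
```

```bash
python3 -m jog '[[[3,0,0,0,0,0,0],[3,0,0,0,0,0,0],[0,0,0,0,0,0,0]]]'
python3 -m jog '[[[2,0,0,0,0,0,0],[2,0,0,0,0,0,0],[0,0,0,0,0,0,0]]]'
python3 - <<'E'
from h import *
s,P=snap('wrist','w9.png');  fins(P,s,(100,120,50),(125,255,255)); sp(P,'seat0','drawer_front')
E
```

```text
clock: 23.9
position: [0.4976, 0.0851, 0.1163]
tool_rot: [-3.142, -0.0, 0.034]
force: [-0.4, 0.3, -0.7]
grip_width: -0.0001
finger_force: 0.0
clock: 24.2
position: [0.501, 0.0851, 0.1163]
tool_rot: [3.141, 0.001, 0.034]
force: [-4.8, -0.8, 3.4]
grip_width: -0.0003
finger_force: 2.2
comp [265, 200, 32, 86, 2608] [280.6 243.7] w [0.5308 0.0874 0.068 ]
comp [418, 278, 16, 70, 311] [425.9 314.4] w [0.503  0.0303 0.068 ]
seat0 [([0.558, 0.0094, 0.0434], 0.93), ([0.5537, 0.0831, 0.0394], 0.61)]
drawer_front []
```

View pics/w9.png

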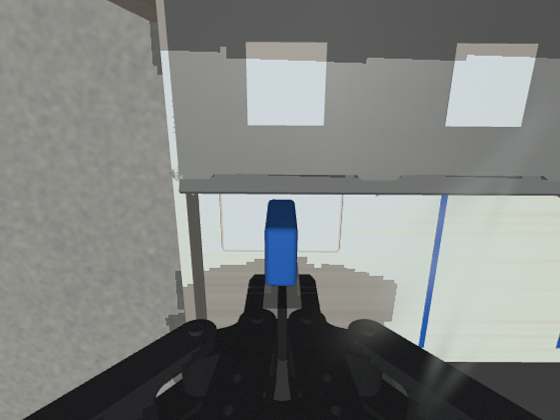

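```bash
python3 -m jog '[[[-8,0,0,0,0,0,0],[0,0,-40,0,0,0,0.5],[0,0,-50,0,0,0,0.5],[-10,40,-45,0,0,0,0.5],[-10,50,-45,0,0,0,0.5]]]'
python3 -m jog '[[[0,50,0,0,0,0,0.5],[0,50,0,0,0,0,0.5],[0,50,0,0,0,0,0.5],[0,50,0,0,0,0,0.5],[0,50,0,0,0,0.033,0.5]]]'
python3 -m jog '[[[0,50,0,0,0,0,0.5],[0,10,0,0,0,0,0.5],[0,0,0,0,0,0,0.5]]]'
python3 - <<'E'
from h import *
s,P=snap('wrist','w10.png'); print(s['position']); fresh(P,s)
E
```

```text
clock: 24.85
position: [0.4798, 0.015, 0.2783]
tool_rot: [-3.141, -0.002, 0.036]
force: [1.5, -0.3, -0.3]
grip_width: 0.0427
finger_force: 0.0
clock: 25.35
position: [0.4882, -0.2369, 0.2765]
tool_rot: [3.141, -0.001, 0.001]
force: [1.3, 0.4, -0.0]
grip_width: 0.043
finger_force: 0.0
clock: 25.65
position: [0.4879, -0.2968, 0.276]
tool_rot: [3.141, -0.0, -0.002]
force: [0.1, 2.0, -0.3]
grip_width: 0.043
finger_force: 0.0
[ 0.48793716 -0.29679662  0.27597285]
fresh px [ 39. 182.] size [ 89. 114.] C [ 0.4868 -0.0638] yaw 3.064 fin [ 0.5167 -0.0661] blue@.04 [ 0.4977 -0.0857]
fresh px [396. 140.] size [89. 56.] C [ 0.5179 -0.4013] yaw 0.011 fin [ 0.4879 -0.4016] blue@.04 [ 0.4893 -0.3997]
fresh px [253.  49.] size [55. 90.] C [ 0.5989 -0.2694] yaw -0.384 fin [ 0.5711 -0.2582] blue@.04 [ 0.5709 -0.2587]
```

```bash
python3 -m jog '[[[0,40,20,0,0,-0.01,0.5],[0,40,35,0,0,0,0.5],[0,24,40,0,0,0,0.5],[0,0,45,0,0,0,0.5],[0,0,15,0,0,0,0.5]]]'
python3 -m jog '[[[0,0,0,0,0,0,0.5]]]'
python3 - <<'E'
from h import *
rel(.4882,-.401,.101,.011)
E
```

```text
clock: 26.2
position: [0.4884, -0.3942, 0.1195]
tool_rot: [-3.138, 0.004, 0.012]
force: [-0.1, 0.6, 0.2]
grip_width: 0.0428
finger_force: 0.0
clock: 26.3
position: [0.4894, -0.3944, 0.122]
tool_rot: [-3.139, 0.002, 0.013]
force: [0.9, 1.0, 0.6]
grip_width: 0.0426
finger_force: 0.0
shift [-1.3  6.6 21. ] turn [-0.003  0.002  0.002]
```

```bash
python3 -m jog '[[[-1,7,0,0,0,0,0.5],[0,0,21,0,0,0,0.5],[0,0,0,0,0,0,0],[0,0,0,0,0,0,0],[0,0,0,0,0,0,0]]]' 40
python3 -m jog '[[[0,0,0,0,0,0,0],[0,0,-35,0,0,0,0],[0,0,-45,0,0,0,0],[0,0,-45,0,0,0,0],[0,-30,0,0,0,-0.02,0]]]'
python3 -m jog '[[[-5,-50,0,0,0,0,0],[-5,-50,0,0,0,0,0],[-5,-50,0,0,0,0,0],[-5,-50,0,0,0,0,0],[0,-50,0,0,0,0,0]]]'
python3 -m jog '[[[0,-50,0,0,0,0,0],[0,-50,0,0,0,0,0],[0,0,0,0,0,0,0]]]'
python3 - <<'E'
from h import *
rel(.461,.0055,.121,.033)
E
```

```text
clock: 26.8
position: [0.4892, -0.4039, 0.1043]
tool_rot: [3.14, -0.002, 0.011]
force: [-2.1, 1.9, 11.0]
grip_width: 0.0112
finger_force: 40.5
clock: 27.3
position: [0.489, -0.3778, 0.2343]
tool_rot: [3.134, -0.008, 0.027]
force: [1.5, -0.5, -1.8]
grip_width: 0.0111
finger_force: 39.4
clock: 27.8
position: [0.4598, -0.1237, 0.2285]
tool_rot: [3.141, -0.001, 0.03]
force: [1.9, 0.6, -1.4]
grip_width: 0.0115
finger_force: 39.4
clock: 28.1
position: [0.4575, -0.0189, 0.2284]
tool_rot: [-3.14, -0.002, 0.04]
force: [-0.5, -0.3, -1.2]
grip_width: 0.0108
finger_force: 39.5
shift [  4.2 -24.  107.5] turn [-0.002 -0.002  0.007]
```

```bash
python3 -m jog '[[[4,-24,20,0,0,0.007,0],[0,0,40,0,0,0,0],[0,0,30,0,0,0,0],[0,0,13,0,0,0,0],[0,0,0,0,0,0,0]]]'
python3 - <<'E'
from h import *
rel(.476,.0062,.1235,.033)
E
```

```text
clock: 28.6
position: [0.4605, -0.0012, 0.1237]
tool_rot: [3.141, 0.001, 0.024]
force: [0.2, -0.7, 0.4]
grip_width: 0.0109
finger_force: 39.8
shift [15.7 -7.   0.2] turn [ 0.     0.001 -0.009]
```

```bash
python3 -m jog '[[[0,-7,0,0,0,-0.009,0],[8,0,0,0,0,0,0],[7,0,0,0,0,0,0],[0,0,0,0,0,0,0]]]'
python3 -m jog '[[[0,0,0,0,0,0,0.4],[0,0,0,0,0,0,0.4],[0,0,0,0,0,0,0.4],[0,0,-30,0,0,0,0.4],[0,0,-30,0,0,0,0.4]]]'
python3 -m jog '[[[-15,0,0,0,0,0,0],[-15,0,0,0,0,0,0],[0,0,0,0,0,0,0],[0,0,0,0,0,0,0]]]'
python3 - <<'E'
from h import *
s,P=snap('wrist','w11.png');  fins(P,s,(100,120,50),(125,255,255)); rel(.446,.006,.116,.033)
E
```

```text
clock: 29.0
position: [0.4765, 0.0064, 0.1249]
tool_rot: [-3.141, -0.001, 0.033]
force: [-4.0, 0.4, -0.6]
grip_width: 0.0109
finger_force: 40.0
clock: 29.5
position: [0.4751, 0.0061, 0.1847]
tool_rot: [3.141, 0.002, 0.033]
force: [0.7, -0.3, 0.3]
grip_width: 0.0344
finger_force: 0.0
clock: 29.9
position: [0.4459, 0.0053, 0.1845]
tool_rot: [-3.142, -0.001, 0.033]
force: [-0.3, 0.0, 0.1]
grip_width: -0.0001
finger_force: 0.0
comp [111, 73, 49, 49, 2060] [135.1  96.6] w [0.5221 0.0816 0.068 ]
comp [393, 79, 19, 137, 534] [402.6 145. ] w [ 0.5028 -0.0544  0.068 ]
comp [160, 123, 13, 92, 334] [166.3 167.9] w [0.4865 0.0685 0.068 ]
comp [271, 162, 22, 53, 1077] [281.9 188.4] w [0.4774 0.0072 0.068 ]
comp [382, 312, 26, 28, 294] [393.9 324.8] w [ 0.3929 -0.0646  0.068 ]
comp [0, 369, 41, 26, 698] [ 19.  380.7] w [0.3413 0.1746 0.068 ]
shift [-0.2 -0.7 68.5] turn [-0.    -0.001 -0.   ]
```

```bash
python3 -m jog '[[[0,0,35,0,0,0,0],[0,0,33,0,0,0,0],[0,0,0,0,0,0,0],[10,0,0,0,0,0,0],[8,0,0,0,0,0,0]]]'
python3 -m jog '[[[8,0,0,0,0,0,0],[8,0,0,0,0,0,0],[8,0,0,0,0,0,0],[8,0,0,0,0,0,0],[0,0,0,0,0,0,0]]]'
python3 -m jog '[[[3,0,0,0,0,0,0],[2,0,0,0,0,0,0],[0,0,0,0,0,0,0]]]'
```

```text
clock: 30.45
position: [0.4649, 0.0059, 0.117]
tool_rot: [-3.142, -0.001, 0.033]
force: [-0.3, 1.3, -0.1]
grip_width: -0.0001
finger_force: 0.3
clock: 30.95
position: [0.4967, 0.007, 0.1165]
tool_rot: [-3.141, -0.001, 0.033]
force: [-0.6, -0.2, -1.3]
grip_width: 0.0002
finger_force: 0.0
clock: 31.25
position: [0.5005, 0.0071, 0.1163]
tool_rot: [-3.142, 0.0, 0.033]
force: [0.2, -0.0, -0.3]
grip_width: -0.0002
finger_force: 0.0
```

```bash
python3 -m jog '[[[2,0,0,0,0,0,0],[2,0,0,0,0,0,0],[0,0,0,0,0,0,0]]]'
python3 -m jog '[[[-8,0,0,0,0,0,0],[0,0,-40,0,0,0,0.5],[0,0,-50,0,0,0,0.5],[0,40,-45,0,0,0,0.5],[0,50,-40,0,0,0,0.5]]]'
python3 -m jog '[[[0,50,0,0,0,0.02,0.5],[0,50,0,0,0,0.1,0.5],[0,50,0,0,0,0.1,0.5],[0,30,0,0,0,0.1,0.5],[0,0,0,0,0,0.1,0.5]]]'
python3 - <<'E'
from h import *
s,P=snap('wrist','w12.png'); print(s['position'],s['tool_rot']); fresh(P,s)
E
```

```text
clock: 31.55
position: [0.5042, 0.0072, 0.1163]
tool_rot: [-3.142, 0.001, 0.033]
force: [-4.1, 1.8, 2.0]
grip_width: 0.0002
finger_force: 2.2
clock: 32.05
position: [0.4988, -0.0651, 0.2774]
tool_rot: [-3.141, -0.003, 0.036]
force: [0.3, -0.4, -0.5]
grip_width: 0.043
finger_force: 0.0
clock: 32.55
position: [0.4894, -0.2491, 0.275]
tool_rot: [3.14, -0.001, -0.397]
force: [0.4, 0.7, 0.2]
grip_width: 0.0428
finger_force: 0.0
[ 0.48937221 -0.24908516  0.27495595] [ 3.13982640e+00 -8.84251695e-04 -3.97449611e-01]
fresh px [ 79. 270.] size [108. 224.] C [0.4855 0.0074] yaw 1.592 fin [ 0.4861 -0.0226] blue@.04 [0.51   0.0021]
fresh px [255.  50.] size [55. 86.] C [ 0.5973 -0.2683] yaw -0.392 fin [ 0.5696 -0.2569] blue@.04 [ 0.571  -0.2583]
```

```bash
python3 -m jog '[[[40,-12,20,0,0,-0.01,0.5],[39,-11,25,0,0,0,0.5],[0,0,40,0,0,0,0.5],[0,0,40,0,0,0,0.5],[0,0,30,0,0,0,0.5]]]'
python3 - <<'E'
from h import *
rel(.571,-.2583,.101,-.387)
s,P=snap('wrist'); fins(P,s,(100,120,50),(125,255,255),z=.05)
E
```

```text
clock: 33.1
position: [0.5726, -0.2514, 0.1175]
tool_rot: [-3.141, 0.002, -0.374]
force: [-0.7, 0.6, 0.2]
grip_width: 0.0426
finger_force: 0.0
shift [ 1.1  7.  16.5] turn [-0.     0.002  0.013]
comp [287, 230, 28, 77, 1986] [300.1 269. ] w [ 0.5783 -0.2608  0.05  ]
```

```bash
python3 -m jog '[[[1,7,0,0,0,0.013,0.5],[0,0,16,0,0,0,0.5],[0,0,0,0,0,0,0],[0,0,0,0,0,0,0],[0,0,0,0,0,0,0]]]' 40
python3 -m jog '[[[0,0,0,0,0,0,0],[0,0,-35,0,0,0,0],[0,0,-45,0,0,-0.14,0],[0,0,-45,0,0,-0.14,0],[0,0,0,0,0,-0.14,0]]]'
python3 - <<'E'
from h import *
rel(.462,-.0723,.24,.033)
E
```

```text
clock: 33.65
position: [0.5719, -0.2597, 0.1051]
tool_rot: [-3.141, -0.001, -0.39]
force: [-1.3, -0.2, 5.2]
grip_width: 0.0111
finger_force: 41.4
clock: 34.15
position: [0.5734, -0.2605, 0.2356]
tool_rot: [3.138, -0.008, 0.035]
force: [0.8, -1.0, -2.2]
grip_width: 0.0108
finger_force: 40.7
shift [-104.7 -192.    -6. ] turn [ 0.004 -0.008  0.002]
```

```bash
python3 -m jog '[[[-25,-46,0,0,0,0,0],[-26,-48,0,0,0,0,0],[-26,-48,0,0,0,0,0],[-26,-48,0,0,0,0,0],[0,0,0,0,0,0,0]]]'
python3 - <<'E'
from h import *
rel(.462,-.0723,.124,.033)
E
```

```text
clock: 34.65
position: [0.4685, -0.0818, 0.2295]
tool_rot: [-3.14, 0.001, 0.036]
force: [0.8, -2.1, -1.6]
grip_width: 0.0108
finger_force: 40.7
shift [ -6.   -9.5 105.5] turn [-0.002  0.001  0.003]
```

```bash
python3 -m jog '[[[-6,-9,20,0,0,0.003,0],[0,0,40,0,0,0,0],[0,0,30,0,0,0,0],[0,0,14,0,0,0,0],[0,0,0,0,0,0,0]]]'
python3 - <<'E'
from h import *
rel(.4775,-.0719,.124,.033)
E
```

```text
clock: 35.15
position: [0.4643, -0.0777, 0.1238]
tool_rot: [-3.141, 0.002, 0.027]
force: [-0.0, 0.0, -0.7]
grip_width: 0.011
finger_force: 41.7
shift [13.3 -5.5 -0.2] turn [-0.     0.002 -0.006]
```

```bash
python3 -m jog '[[[0,-6,0,0,0,-0.006,0],[7,0,0,0,0,0,0],[6,0,0,0,0,0,0],[0,0,0,0,0,0,0]]]'
python3 -m jog '[[[0,0,0,0,0,0,0.4],[0,0,0,0,0,0,0.4],[0,0,0,0,0,0,0.4],[0,0,-30,0,0,0,0.4],[0,0,-30,0,0,0,0.4]]]'
python3 -m jog '[[[-15,0,0,0,0,0,0],[-15,0,0,0,0,0,0],[0,0,0,0,0,0,0],[0,0,0,0,0,0,0]]]'
python3 - <<'E'
from h import *
s,P=snap('wrist','w13.png');  fins(P,s,(100,120,50),(125,255,255)); rel(.447,-.0727,.116,.033)
E
```

```text
clock: 35.55
position: [0.4782, -0.0712, 0.1252]
tool_rot: [-3.141, -0.0, 0.033]
force: [-4.0, 0.8, 0.7]
grip_width: 0.011
finger_force: 41.9
clock: 36.05
position: [0.4771, -0.0715, 0.1853]
tool_rot: [-3.142, 0.002, 0.033]
force: [0.5, -0.8, 0.0]
grip_width: 0.0345
finger_force: 0.0
clock: 36.45
position: [0.448, -0.0724, 0.1852]
tool_rot: [3.142, -0.001, 0.033]
force: [-0.3, 0.0, -0.5]
grip_width: 0.0003
finger_force: 0.0
comp [113, 73, 48, 49, 2048] [136.3  96.4] w [0.5242 0.0035 0.068 ]
comp [0, 76, 31, 45, 1184] [13.1 98.4] w [0.5212 0.065  0.068 ]
comp [40, 123, 22, 91, 339] [ 50.2 167. ] w [0.4868 0.0524 0.068 ]
comp [161, 122, 13, 92, 335] [166.9 166.5] w [ 0.4892 -0.0093  0.068 ]
comp [271, 161, 21, 54, 1076] [281.1 187.5] w [ 0.4797 -0.0701  0.068 ]
shift [-1.2  0.3 69.1] turn [ 0.    -0.001 -0.   ]
```

```bash
python3 -m jog '[[[0,0,35,0,0,0,0],[0,0,33,0,0,0,0],[0,0,0,0,0,0,0],[10,0,0,0,0,0,0],[8,0,0,0,0,0,0]]]'
python3 -m jog '[[[8,0,0,0,0,0,0],[8,0,0,0,0,0,0],[8,0,0,0,0,0,0],[8,0,0,0,0,0,0],[0,0,0,0,0,0,0]]]'
python3 -m jog '[[[3,0,0,0,0,0,0],[3,0,0,0,0,0,0],[0,0,0,0,0,0,0]]]'
python3 -m jog '[[[2,0,0,0,0,0,0],[0,0,0,0,0,0,0]]]'
```

```text
clock: 37.0
position: [0.4669, -0.0718, 0.1175]
tool_rot: [3.142, -0.001, 0.033]
force: [0.0, 0.1, -0.6]
grip_width: -0.0001
finger_force: 0.3
clock: 37.5
position: [0.4987, -0.0706, 0.1171]
tool_rot: [-3.142, -0.001, 0.033]
force: [0.8, -0.1, -0.2]
grip_width: -0.0001
finger_force: 0.0
clock: 37.8
position: [0.5033, -0.0706, 0.1169]
tool_rot: [-3.142, 0.001, 0.033]
force: [-5.1, -0.2, 3.1]
grip_width: -0.0002
finger_force: 2.2
clock: 38.0
position: [0.505, -0.0705, 0.1168]
tool_rot: [-3.142, 0.001, 0.033]
force: [-4.4, -0.9, 1.3]
grip_width: 0.0
finger_force: 2.2
```

```bash
python3 -m jog '[[[-8,0,0,0,0,0,0],[0,0,-40,0,0,0,0],[0,0,-50,0,0,0,0],[-30,-30,-45,0,0,0,0],[-40,-40,-30,0,0,0,0]]]'
python3 -m jog '[[[-40,-4,0,0,0,0,0],[0,0,0,0,0,0,0],[0,0,0,0,0,0,0]]]'
python3 - <<'E'
from h import *
s,P=snap('wrist','w14.png'); print(s['position']); fins(P,s,(100,120,50),(125,255,255)); sp(P,'seat0','fresh0_mid','drawer_front')
s,Q=snap('top'); sp(Q,'spent0_mid','tray_in')
E
```

```text
clock: 38.5
position: [0.4403, -0.0173, 0.269]
tool_rot: [-3.141, -0.004, 0.03]
force: [0.6, 1.4, 0.5]
grip_width: -0.0
finger_force: 0.0
clock: 38.8
position: [0.3999, -0.0143, 0.2672]
tool_rot: [-3.141, -0.002, 0.033]
force: [-0.6, 0.1, 0.4]
grip_width: 0.0001
finger_force: 0.0
[ 0.39987003 -0.01433918  0.2672224 ]
comp [247, 5, 19, 43, 758] [255.8  26.2] w [0.5215 0.0084 0.068 ]
comp [352, 4, 28, 43, 977] [365.8  25.3] w [ 0.5246 -0.0657  0.068 ]
comp [130, 6, 35, 43, 1185] [146.8  27.4] w [0.5182 0.0821 0.068 ]
comp [260, 55, 4, 78, 199] [261.6  94.3] w [0.4778 0.0038 0.068 ]
comp [350, 54, 8, 80, 216] [353.9  93.4] w [ 0.4807 -0.062   0.068 ]
comp [165, 56, 9, 77, 208] [169.2  93.2] w [0.4762 0.0697 0.068 ]
comp [344, 219, 26, 39, 517] [356.5 237.9] w [ 0.3692 -0.0751  0.068 ]
comp [0, 275, 64, 28, 841] [ 30.9 287.8] w [0.3133 0.1981 0.068 ]
seat0 []
fresh0_mid []
drawer_front [([0.3982, 0.0041, 0.0535], 0.82)]
spent0_mid [([0.5038, 0.3112, 0.0341], 0.83), ([0.5504, 0.0849, 0.0421], 0.4)]
tray_in [([0.5039, 0.3726, 0.0036], 0.78), ([0.506, 0.3111, 0.0308], 0.54), ([0.4585, 0.5832, 0.0015], 0.23)]
```

View pics/w14.png

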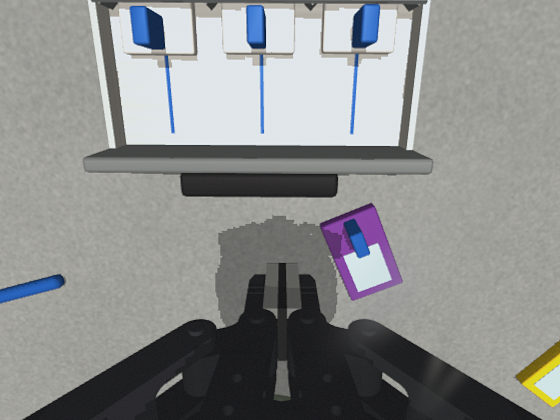

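```bash
python3 -m jog '[[[-12,-9,0,0,0,0,0],[-13,-9,0,0,0,0,0],[0,0,40,0,0,0,0],[0,0,10,0,0,0,0],[0,0,0,0,0,0,0]]]'
python3 - <<'E'
from h import *
rel(.376,.003,.123,.033)
E
```

```text
clock: 39.65
position: [0.3735, 0.003, 0.2157]
tool_rot: [3.141, 0.003, 0.033]
force: [-0.2, 0.2, 0.3]
grip_width: -0.0005
finger_force: 0.0
shift [ 2.8  0.1 92.7] turn [0.    0.003 0.   ]
```

```bash
python3 -m jog '[[[0,0,25,0,0,0,0],[0,0,25,0,0,0,0],[0,0,25,0,0,0,0],[0,0,17,0,0,0,0],[0,0,0,0,0,0,0]]]'
python3 - <<'E'
from h import *
s=bot.observe();rel(.376,.003,.123,.033,s); print(s['qpos'].round(2))
E
```

```text
clock: 40.15
position: [0.374, 0.0029, 0.124]
tool_rot: [3.141, 0.002, 0.033]
force: [-1.6, -0.1, 0.6]
grip_width: 0.0002
finger_force: 0.0
shift [ 2. -0.  1.] turn [ 0.     0.002 -0.   ]
[-0.17  0.5   0.    2.36 -0.01  0.28 -1.69]
```

```bash
python3 -m jog '[[[8,0,0,0,0,0,0],[4,0,0,0,0,0,0],[4,0,0,0,0,0,0],[6,0,0,0,0,0,0],[8,0,0,0,0,0,0]]]'
python3 -m jog '[[[10,0,0,0,0,0,0],[12,0,0,0,0,0,0],[12,0,0,0,0,0,0],[12,0,0,0,0,0,0],[12,0,0,0,0,0,0]]]'
python3 -m jog '[[[12,0,0,0,0,0,0],[12,0,0,0,0,0,0],[12,0,0,0,0,0,0],[12,0,0,0,0,0,0],[12,0,0,0,0,0,0]]]'
```

```text
clock: 40.65
position: [0.4038, 0.0036, 0.1253]
tool_rot: [3.141, 0.002, 0.033]
force: [-8.3, -1.5, 5.9]
grip_width: -0.0002
finger_force: 4.1
clock: 41.15
position: [0.4618, 0.0052, 0.1252]
tool_rot: [3.141, 0.003, 0.032]
force: [-10.5, -1.5, 6.8]
grip_width: 0.0001
finger_force: 5.3
clock: 41.65
position: [0.5216, 0.0069, 0.1252]
tool_rot: [3.141, 0.003, 0.032]
force: [-10.7, -3.4, 6.6]
grip_width: -0.0
finger_force: 5.6
```

```bash
python3 -m jog '[[[12,0,0,0,0,0,0],[12,0,0,0,0,0,0],[8,0,0,0,0,0,0],[6,0,0,0,0,0,0],[4,0,0,0,0,0,0]]]'
python3 -m jog '[[[4,0,0,0,0,0,0],[3,0,0,0,0,0,0],[2,0,0,0,0,0,0]]]'
```

```text
clock: 42.15
position: [0.5635, 0.0082, 0.1251]
tool_rot: [3.141, 0.003, 0.032]
force: [-10.4, -4.0, 5.7]
grip_width: 0.0002
finger_force: 5.0
clock: 42.45
position: [0.5728, 0.0084, 0.1251]
tool_rot: [3.141, 0.002, 0.032]
force: [-7.0, -3.0, 2.1]
grip_width: -0.0002
finger_force: 3.7
```

```bash
python3 -m jog '[[[2,0,0,0,0,0,0],[2,0,0,0,0,0,0]]]'; python3 -m jog '[[[2,0,0,0,0,0,0],[2,0,0,0,0,0,0],[0,0,0,0,0,0,0]]]'
```

```text
clock: 42.65
position: [0.576, 0.0085, 0.1251]
tool_rot: [3.141, 0.004, 0.032]
force: [-20.0, -2.6, 14.4]
grip_width: -0.0001
finger_force: 9.9
clock: 42.95
position: [0.5765, 0.0086, 0.1247]
tool_rot: [3.141, 0.012, 0.032]
force: [-37.7, -3.3, 26.1]
grip_width: 0.0002
finger_force: 19.0
```

```bash
python3 -m jog '[[[-8,0,0,0,0,0,0],[-12,0,0,0,0,0,0],[-20,0,0,0,0,0,0],[-20,0,-20,0,0,0,0],[-20,0,-40,0,0,0,0]]]'
python3 -m jog '[[[-30,0,-40,0,0,0,0],[-30,0,-40,0,0,0,0],[0,0,0,0,0,0,0],[0,0,0,0,0,0,0],[0,0,0,0,0,0,0]]]'
python3 - <<'E'
from h import *
s,P=snap('wrist','w15.png'); print(s['position']); sp(P,'drawer_front','latch_top')
s,Q=snap('top'); sp(Q,'drawer_front','spent0_mid')
cv2.imwrite('pics/fin.png',np.hstack([cv2.resize(P['img'][:,:,::-1],(400,300)),cv2.resize(Q['img'][110:310,130:430,::-1],(400,300))]))
E
```

```text
clock: 43.45
position: [0.4999, 0.0068, 0.1842]
tool_rot: [3.141, 0.004, 0.033]
force: [1.5, 0.0, 1.1]
grip_width: -0.0
finger_force: 0.0
clock: 43.95
position: [0.4419, 0.005, 0.2645]
tool_rot: [-3.142, 0.0, 0.033]
force: [-0.9, -0.6, 0.6]
grip_width: 0.0006
finger_force: 0.0
[0.4418937  0.00501681 0.26452929]
drawer_front []
latch_top []
drawer_front [([0.5784, 0.0076, 0.0522], 0.84)]
spent0_mid [([0.5028, 0.3111, 0.0321], 0.83), ([0.3382, -0.3955, -0.0002], 0.7)]
```

View pics/fin.png

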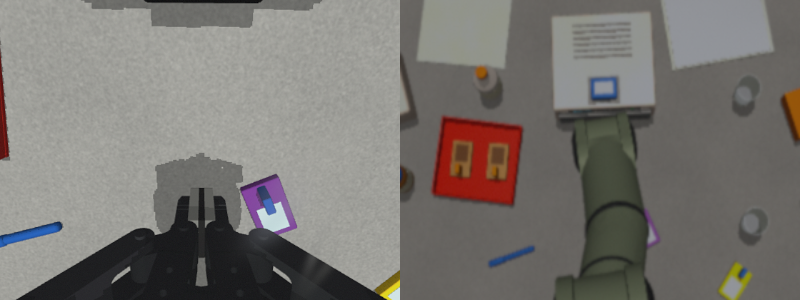

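The drawer is shut and latched: its bar was seen at x = 0.578 a second after I let go. Both spent cassettes lie in the tray, and everything is still standing. Handing in.

```bash
python3 -c "
from workcell import bot; print(bot.job_done())"
```

```text
the job is handed in; nothing more can be done
None
```

The job is handed in at about 44 s: both spent cassettes are in the red tray, all three fresh cassettes went home in their own sleeves, the drawer is latched shut, and no glassware or bottles were knocked over; the hand-in call returned no verdict.

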